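# Set the amber standard in the beam and hold the lamp shutter open at the clip

## Task

Stand the amber glass standard upright on the bench in the beam, centred on the line between the lamp box's window and the blue detector's eye and about midway between them, and let go of it; keep the lamp's shutter shut until it stands there. Then pull the red spring-return shutter handle out until its white pointer is over the orange clip on the rail, and finish while still holding it there with the gripper. Leave the blue standard and the other bench things where they are.

Things in the scene. Friction and masses are not known exactly. Their poses are not given: they have to be found in the camera images.
- amber: the amber standard: upright amber rod with a white cap, 28 mm diameter, 70 mm tall (cap 27 mm diameter, the top 18 mm, an amber disc on it), about 0.1 kg, loose on the bench; origin at the centre of its underside, z up its length; it may be gripped on glass or cap
- blue: the blue standard, same shape and size as the amber one but blue, with a blue disc on its cap; to be left alone; origin at the centre of its underside
- lamp: white lamp box, fixed, 140 (x) x 100 (y) x 100 mm tall (some 2 mm more at the vents on top); origin at the centre of its underside. Its +y side carries the window snout; from its -x face, which looks towards the robot, a level aluminium rail 36 mm wide sticks out 145 mm, top at 72 mm above the bench, on a foot at its end
- window (a point): centre of the lamp window, the open end of a black snout 26 mm in diameter that stands 15 mm out of the lamp's +y side, 40 mm above the bench; axes parallel to lamp's; the beam leaves it along +y
- detector: blue detector box, fixed, 60 (x) x 70 (y) x 89 mm tall on a 70 x 80 mm foot, parallel to the lamp box; origin at the centre of its underside
- eye (a point): centre of the detector's eye, the open end of the black 26 mm snout that stands 15 mm out of the detector's -y side and looks at the window along the beam, 40 mm above the bench; axes parallel to lamp's; window and eye are 120 to 145 mm apart
- shutter (a joint): travel of the shutter slide along the rail in m: 0 shut, grows as it is pulled out along the lamp's -x (towards the robot), end stop at 0.070; a spring pulls it shut with about 3.6 N at 0 and 1.2 N more for each 10 mm, and it goes back by itself when let go
- grip (a point): point to grip on the red upright shutter handle, 14 mm (along the travel, lamp x) x 24 mm (across, lamp y), its top 17 mm above this point, at 123 mm above the bench, its foot on the rail; when shut its middle is 55 mm in front of the lamp box's face; axes parallel to lamp's
- pointer (a point): tip region of the white pointer, a 3 mm wide finger at the handle's foot that lies across the rail's top and out over its -y edge; the point lies on the middle of its width, 76 mm above the bench; moves with the handle; axes parallel to lamp's
- mark: orange clip, fixed on the rail's -y side, 10 mm wide along the travel, 20 mm across, 12 mm tall, top flush with the rail's top; origin at the centre of its underside, axes parallel to lamp's. The pointer is over it when their positions along lamp x differ by less than 5 mm; this takes a pull of 30 to 55 mm, different each time
- tipbox: yellow pipette tip box, 120 x 85 x 64 mm, loose, to be left alone; origin at the centre of its underside
- rack: steel tube rack with blue-capped tubes, 75 x 130 x 107 mm, loose, to be left alone; origin at the centre of its underside
There are look-alikes about, which are no part of the job. Several things look just like the amber: the one meant starts farthest to the robot's right.

How it is judged (in metres and radians):
On the way:
1. the amber standard stands upright in the beam, midway, let go and at rest, with the shutter still shut (x of amber in the frame of window between -0.008 and 0.008 m and y of amber in the frame of window above 0.05 m and y of amber in the frame of eye below -0.05 m and height (world z) of amber below 0.005 m and angle between amber's own z axis and vertical below 0.1 rad and linear speed of amber below 0.02 m/s and contact force between the fingers and amber below 0.2 N and value of joint shutter below 0.006 m), for 0.2 s.
At the end, for the whole second after the job is handed in: Amber standard upright on the bench, untouched, at rest, within 8 mm of the beam line, its axis 50 mm or more from window and eye; fingers hold the shutter handle (over 2 N), still, nothing loose propping it, pointer within 5 mm of the clip's middle along the rail, for the last second (x of amber in the frame of window between -0.008 and 0.008 m and y of amber in the frame of window above 0.05 m and y of amber in the frame of eye below -0.05 m and height (world z) of amber below 0.005 m and angle between amber's own z axis and vertical below 0.1 rad and linear speed of amber below 0.02 m/s and contact force between each of the arm, the fingers and amber below 0.2 N and x of pointer in the frame of mark between -0.005 and 0.005 m and velocity of joint shutter between -0.01 and 0.01 m/s and contact force between the fingers and shutter above 2 N and contact force between each of amber, blue, tipbox, rack and shutter below 0.2 N); the arm keeps its last pose, push and grip.
It fails at once if the shutter is pulled out more than 10 mm while the amber standard does not stand in the beam (value of joint shutter above 0.01 m and not (x of amber in the frame of window between -0.008 and 0.008 m and y of amber in the frame of window above 0.05 m and y of amber in the frame of eye below -0.05 m and height (world z) of amber below 0.005 m and angle between amber's own z axis and vertical below 0.1 rad)).
It fails at once if the blue standard is moved by more than 30 mm (distance of blue from where it was at the start of the episode above 0.03 m).
It fails at once if the tip box is moved by more than 30 mm (distance of tipbox from where it was at the start of the episode above 0.03 m).
It fails at once if the tube rack is moved by more than 30 mm (distance of rack from where it was at the start of the episode above 0.03 m).
It also fails if it takes over 58 s, if anything falls off the work surface, if the arm or the gripper's body presses on something with over 40 N, if the wrist force passes 120 N, or if a joint passes its speed limit or range.

## Robot

A 6-joint arm with a two-finger parallel gripper is mounted at the origin on the work surface. World frame = base frame: x ahead of the robot, y to its left, z up, the work surface at z = 0. Lengths are in mm, angles in rad, forces in N, time in s.
With the tool pointing down it reaches from about 275 to 750 mm from the base axis. Payload 10.2 kg.
Tool frame: the origin (TCP) lies on the centre line of the jaws, within the pads' length; the fingertips stand 17 mm ahead of it and the grasp point (between the pads) lies 2 mm behind it (ctrl.tip_extent is the distance from the TCP to the fingertips, in mm); z points along the fingers, y is the line along which they close (so a half turn about z gives the same grasp; the last joint's range is limited). The gripper opens to 85 mm and grips with 20 to 120 N. Pads are 22 mm wide; open, the fingers measure 114 mm over their backs; the gripper's body (76 mm by 85 mm) begins 54 mm behind the grasp point. The pads swing forward as they close: fully open they stand 13 mm farther back than shut.
Start: joints at [-0.223, 0.313, 1.498, -0, 1.331, -0.223], TCP at [525.006, -0.014, 248.294] pointing down, gripper open.
Joint ranges: [-2.94, 2.94], [-0.97, 2.17], [0.19, 2.56], [-1.23, 4.37], [0.02, 3.11], [-2.88, 2.88]. Speed limits (rad/s): [2.39, 2.39, 3.01, 3.14, 3.14, 3.14].

## Interface

Orientations are given as a unit quaternion [w, x, y, z].
In Python, from rig import sensors, capture, ctrl, cut_out, place_of gives the robot as it stands.
- The arm moves only by the shell command python3 -m jog 'ROWS' [FORCE]. ROWS is JSON, a list of rows, each a list of 3 entries, a list of its own where there are three numbers: the shift along the world's x, y, z in mm, then the turn, a rotation vector about the world's x, y, z in degrees, then the closure, from 0 (fully open) to 1 (shut). A call has exactly 8 rows; each row is the pose to reach, as a shift and turn from the pose commanded when the call began; what a row does not reach only later rows make up. A row lasts 1/12 s, in which the tool goes at most 41.7 mm and 7.16 degrees, less where a joint would pass 70% of its speed; a pose out of reach is approached as far as the arm can. A call with a gripper value outside its range is refused whole. The fingers move at their own pace and stop on an object; FORCE is the grip in N (left out, the last holds). Time passes only in rows, so rows that repeat a pose let the fingers close, or fill a call up. It gives the time, the measured TCP pose, the force and the opening at its end, in the units of the state.
- sensors.sense(): the state, without advancing time (a new reading comes with each control period).
- capture(name): name is "scene" or "side" or "wrist"; returns a dict with "color" (400x640x3 uint8, blue, green, red), "z_map" (400x640 float32, mm along the optical axis (not along the pixel's ray), 0 where there is no reading), "camera_matrix" (3x3 intrinsics, pixels), "k1" (the pictures are not rectified: a ray, as slopes to the right and down, at radius r is drawn at 1 + k1 r^2 times it, then the intrinsics apply), "R" (3x3) and "t" (3): a world point X has camera coordinates R X + t. Camera axes: x right, y down, z forward; pixel columns grow to the right and rows downward; lengths in mm; the calibration is good to about 2 mm. A picture is of the moment at which its call begins.
- ctrl.finish_job(): hands the job in, once; it reports no verdict.
Trained networks look in a picture, given as the dict that the camera call returned (one of the last four; its "shot" number tells which), for a name from the list of things; names that differ only in an ending like _2 or _b are one class to them, and where a whole thing is asked for, a point or a joint stands for the part that bears it (a point fixed in the world has none). Each returns a list of dicts, best first, with "p" (0 to 1); they miss things now and then, are a little off and sometimes report something else, mostly with a low value. They report only what shows in the picture. A call takes as long as a camera call. They do not tell look-alikes from the thing itself.
- cut_out(picture, query): "region" (400x640 bool, what is visible of it) and "box" ([left, top, right, bottom] in pixels, round what is visible of it).
- place_of(picture, query): "centre" ([row, column] in pixels: a listed point, or the origin of a listed thing).
The state is a dict: "time_s": time; "joints": joint angles; "dq": joint speeds; "tau": joint torques, N m; "eef_pos": TCP position; "ee_rot": TCP orientation; "force": force on the tool from outside, world axes, zero at the start; "wrist_torque": the same for the moment, N m; "grip_width": opening from 0.0 (shut) to 1.0 (fully open).
Only numpy, scipy, OpenCV 4.12 (cv2) and the standard library are available. Lean on these libraries where they do the work, as an engineer would, in place of code of your own. Each camera call takes 0.05 s, during which the arm holds its last target. There are 200 camera calls.

## Working session

There is one attempt and no reset: what is moved stays moved. The work goes in short steps, Python scripts to look and compute and a shell command to move; the robot and the scene stay as the last step left them, time stands still between calls to the robot, and variables do not carry over. Pictures are saved under pics/ and viewed, on a budget of 10 in all, crops included, one or two more only if the job needs it, and the job is handed in when it is done.

```bash
ls; mkdir -p pics
cat > h.py <<'E'
import numpy as np, cv2
from rig import sensors, capture, ctrl, cut_out, place_of
def ray(p,u,v):
    K=p["camera_matrix"]; K=np.array(K)
    d=np.array([p["k1"],0,0,0,0],float)
    q=cv2.undistortPoints(np.array([[[u,v]]],float),K,d)[0,0]
    return np.array([q[0],q[1],1.])
def at_depth(p,u,v,z): return np.array(p["R"]).T@(ray(p,u,v)*z-np.array(p["t"]))
def at_height(p,u,v,h):
    R=np.array(p["R"]);c=-R.T@np.array(p["t"]);d=R.T@ray(p,u,v);return c+d*(h-c[2])/d[2]
def cloud(p):
    v,u=np.nonzero(p["z_map"]>0)
    q=cv2.undistortPoints(np.stack([u,v],1)[:,None].astype(float),np.array(p["camera_matrix"]),np.array([p["k1"],0,0,0,0.]))[:,0]
    z=p["z_map"][v,u][:,None]
    X=np.full(p["z_map"].shape+(3,),np.nan)
    X[v,u]=(np.c_[q,np.ones(len(q))]*z-np.array(p["t"]))@np.array(p["R"])
    return X
E
cat > a.py <<'E'
from h import *
for c in ["scene","side"]:
    p=capture(c); cv2.imwrite(f"pics/{c}1.png",p["color"]); X=cloud(p)
    for n in ["amber","blue","lamp","detector","shutter","mark","tipbox","rack"]:
        for r in cut_out(p,n):
            if r["p"]<.3: continue
            q=X[r["region"]]; q=q[~np.isnan(q[:,0])]
            if len(q): print(c,n,round(r["p"],2),np.round(r["box"]).tolist(),"med",np.median(q,0).round(),"lo",np.percentile(q,3,axis=0).round(),"hi",np.percentile(q,97,axis=0).round())
    for n,h in [("amber",0),("window",40),("eye",40),("grip",123),("pointer",76),("mark",60),("lamp",0),("detector",0)]:
        for r in place_of(p,n):
            if r["p"]>.3: print(c,n,round(r["p"],2),np.round(r["centre"]),at_height(p,r["centre"][1],r["centre"][0],h).round(1))
E
python3 a.py
```

```text
pics
scene amber 0.79 [426.0, 333.0, 443.0, 358.0] med [607. 415.  56.] lo [591. 402.   5.] hi [613. 425.  72.]
scene amber 0.65 [392.0, 277.0, 406.0, 298.0] med [580. 272.  52.] lo [564. 258.   5.] hi [586. 281.  72.]
scene amber 0.59 [325.0, 204.0, 364.0, 251.0] med [602.  64.  70.] lo [558.  20.   4.] hi [623.  86.  93.]
scene amber 0.57 [456.0, 309.0, 477.0, 333.0] med [511. 415.  53.] lo [493. 402.   6.] hi [516. 426.  72.]
scene amber 0.56 [404.0, 345.0, 423.0, 370.0] med [667. 417.  58.] lo [650. 403.   8.] hi [673. 428.  72.]
scene blue 0.76 [424.0, 236.0, 441.0, 254.0] med [429. 219.  50.] lo [410. 204.   3.] hi [435. 228.  73.]
scene lamp 0.81 [250.0, 142.0, 336.0, 210.0] med [ 647. -174.   85.] lo [ 457. -237.    6.] hi [ 727. -128.  105.]
scene detector 0.74 [325.0, 207.0, 363.0, 249.0] med [604.  63.  70.] lo [559.  19.   4.] hi [624.  86.  93.]
scene detector 0.51 [392.0, 275.0, 407.0, 302.0] med [581. 272.  50.] lo [565. 258.   1.] hi [587. 281.  72.]
scene detector 0.32 [250.0, 142.0, 334.0, 209.0] med [ 646. -172.   86.] lo [ 457. -233.   11.] hi [ 726. -127.  105.]

[... 1579 characters left out ...]
 [274.0, 213.0, 384.0, 278.0] med [ 623. -216.   92.] lo [ 450. -244.   15.] hi [ 717. -145.  105.]
side rack 0.63 [340.0, 101.0, 363.0, 147.0] med [720. 254.  79.] lo [687. 231.   5.] hi [756. 364. 110.]
side amber 0.65 [115. 324.] [658.5 421.5   0. ]
side amber 0.64 [146. 306.] [575.  269.1   0. ]
side amber 0.48 [120. 284.] [509.4 413.4   0. ]
side window 0.69 [230. 338.] [ 624.5 -123.2   40. ]
side eye 0.91 [197. 324.] [598.4   2.2  40. ]
side grip 0.53 [246. 310.] [ 530.7 -223.6  123. ]
side pointer 0.64 [258. 315.] [ 542.9 -233.6   76. ]
side mark 0.36 [266. 296.] [ 492.6 -239.8   60. ]
side lamp 0.61 [258. 356.] [ 664.7 -197.8    0. ]
side detector 0.73 [192. 319.] [592.9  58.1   0. ]
```

```bash
python3 -c "
import cv2,numpy as np
a=cv2.resize(cv2.imread('pics/scene1.png')[90:390,220:520],(600,600),interpolation=2)
cv2.imwrite('pics/s1.png',a)
b=cv2.resize(cv2.imread('pics/side1.png')[80:390,230:430],(387,600),interpolation=2)
cv2.imwrite('pics/s2.png',b)"
```

```text
(no output)
```

View pics/s1.png

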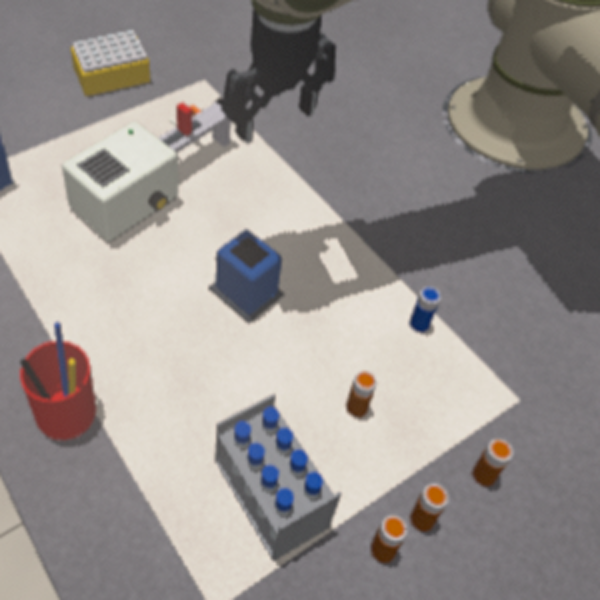

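View pics/s2.png

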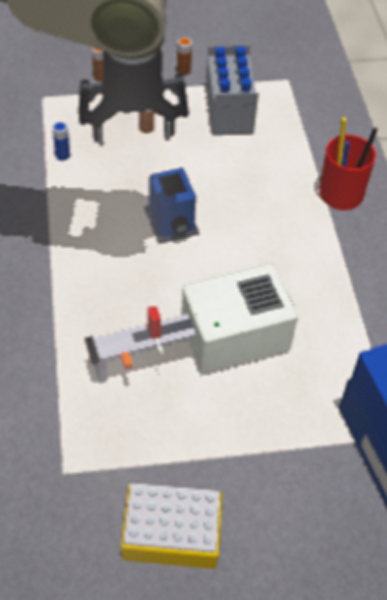

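The amber meant is at crop (360,393), about world (573,268): it is the rightmost of the four. The lamp and detector are turned about 14°. Next I fit the boxes and get the tool orientation.

```bash
cat > b.py <<'E'
from h import *
from scipy.spatial.transform import Rotation as Ro
s=sensors.sense(); q=s["ee_rot"]; print(s["time_s"],"\n",Ro.from_quat([q[1],q[2],q[3],q[0]]).as_matrix().round(2))
for c in ["scene","side"]:
    p=capture(c); X=cloud(p)
    print(c,"cam",(-np.array(p["R"]).T@np.array(p["t"])).round())
    ok=~np.isnan(X[...,0])
    def rect(n,lo,hi,box):
        m=ok&(X[...,2]>lo)&(X[...,2]<hi)&(X[...,0]>box[0])&(X[...,0]<box[1])&(X[...,1]>box[2])&(X[...,1]<box[3])
        P=X[m]; r=cv2.minAreaRect(P[:,:2].astype(np.float32)); print(n,m.sum(),np.round(r[0],1),np.round(r[1],1),round(r[2],1),"medz",np.median(P[:,2]).round(1))
    rect("lamp top",95,108,(575,800,-280,-80))
    rect("det top",84,97,(530,660,-10,120))
    rect("amber top",67,76,(540,610,240,300))
    rect("handle",115,150,(500,590,-240,-160))
E
python3 b.py
```

```text
1.7 
 [[ 0.  1.  0.]
 [ 1. -0.  0.]
 [ 0.  0. -1.]]
scene cam [994. 559. 905.]
lamp top 1214 [ 654.9 -187.2] [140.1 101.8] 11.0 medz 101.2
det top 475 [589.8  48.2] [60.2 68.9] 10.9 medz 90.1
amber top 85 [573.5 267.3] [25.  23.7] 49.7 medz 69.3
handle 39 [ 532.8 -209.3] [15.1 23. ] 8.2 medz 123.4
side cam [ 446. -905. 1148.]
lamp top 1558 [ 651.9 -187. ] [139.9 102.2] 11.0 medz 100.6
det top 327 [587.2  47.8] [59.9 70.2] 11.7 medz 89.6
amber top 0 [0. 0.] [0. 0.] 0.0 medz nan
handle 47 [ 529.2 -208.5] [14.3 25.7] 4.3 medz 122.1
  return _methods._mean(a, axis=axis, dtype=dtype,
  ret = ret.dtype.type(ret / rcount)
```

```bash
python3 -m jog '[[[7,38,-10],[0,0,2],0],[[14,76,-20],[0,0,4],0],[[21,114,-30],[0,0,6],0],[[28,152,-40],[0,0,8],0],[[35,190,-50],[0,0,10],0],[[42,228,-60],[0,0,11],0],[[48,267,-70],[0,0,11],0],[[48,267,-70],[0,0,11],0]]' 40
cat > c.py <<'E'
from h import *
p=capture("wrist"); cv2.imwrite("pics/w1.png",p["color"]); X=cloud(p)
m=(X[...,2]>64)&(X[...,2]<76)&(abs(X[...,0]-573)<50)&(abs(X[...,1]-267)<50)
P=X[m][:,:2].astype(np.float32); print(m.sum(),cv2.minEnclosingCircle(P),np.median(P,0))
s=sensors.sense();print(s["time_s"],s["eef_pos"])
E
python3 c.py
```

```text
time_s: 2.47
eef_pos: [571.8, 272.7, 175.4]
ee_rot: [-0.002, 0.634, 0.773, -0.001]
force: [-0.5, 0.4, -0.6]
grip_width: 0.996
899 ((571.5333251953125, 269.90472412109375), 13.240569114685059) [571.3771  270.98935]
2.5167 [572.12271347 269.86530964 176.38948329]
```

View pics/w1.png

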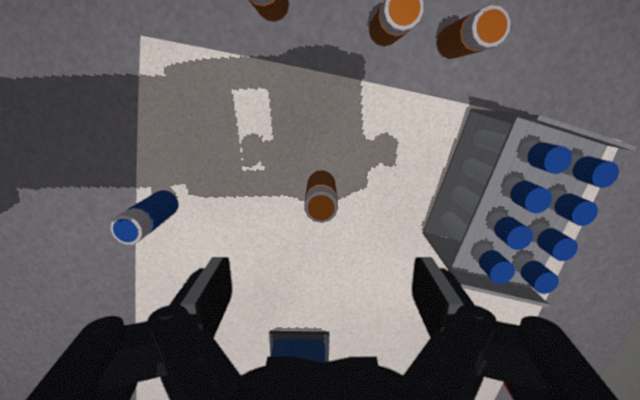

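The amber cap is at (321,195), between the fingers. Descend and grip.

```bash
python3 -m jog '[[[0,1,-25],[0,0,0],0],[[0,2,-55],[0,0,0],0],[[0,2,-85],[0,0,0],0],[[0,2,-110],[0,0,0],0],[[0,2,-122],[0,0,0],0],[[0,2,-128],[0,0,0],0],[[0,2,-128],[0,0,0],0],[[0,2,-128],[0,0,0],0.3]]' 40
python3 -m jog '[[[0,0,0],[0,0,0],0.5],[[0,0,0],[0,0,0],0.8],[[0,0,0],[0,0,0],1],[[0,0,0],[0,0,0],1],[[0,0,0],[0,0,0],1],[[0,0,0],[0,0,0],1],[[0,0,0],[0,0,0],1],[[0,0,0],[0,0,0],1]]' 40
```

```text
time_s: 3.18
eef_pos: [573.8, 268.9, 51.8]
ee_rot: [0.001, 0.636, 0.772, 0.001]
force: [-0.1, -0.6, 0.3]
grip_width: 0.889
time_s: 3.85
eef_pos: [573.2, 269.1, 51.0]
ee_rot: [0.0, 0.636, 0.772, 0.0]
force: [-2.3, -0.4, 5.1]
grip_width: 0.315
```

```bash
python3 -m jog '[[[0,0,15],[0,0,0],1],[[0,0,40],[0,0,0],1],[[0,0,70],[0,0,0],1],[[1,-10,100],[0,0,0],1],[[4,-35,125],[0,0,0],1],[[8,-70,140],[0,0,0],1],[[12,-105,145],[0,0,0],1],[[16,-140,145],[0,0,0],1]]' 40
python3 -m jog '[[[4,-35,0],[0,0,0],1],[[8,-70,0],[0,0,0],1],[[12,-105,0],[0,0,0],1],[[16,-138,0],[0,0,0],1],[[19,-165,0],[0,0,0],1],[[21,-185,0],[0,0,0],1],[[21,-193,0],[0,0,0],1],[[21,-193,0],[0,0,0],1]]' 40
cat > d.py <<'E'
from h import *
p=capture("wrist"); cv2.imwrite("pics/w2.png",p["color"]); X=cloud(p)
for n in ["window","eye"]:
    for c in ["wrist","scene","side"]:
        P=p if c=="wrist" else capture(c)
        for r in place_of(P,n)[:2]: print(n,c,round(r["p"],2),np.round(r["centre"]),at_height(P,r["centre"][1],r["centre"][0],40).round(1))
for n,lo,hi,b in [("lamp",94,108,(575,800,-280,-80)),("det",84,97,(530,660,-15,120))]:
    m=(X[...,2]>lo)&(X[...,2]<hi)&(X[...,0]>b[0])&(X[...,0]<b[1])&(X[...,1]>b[2])&(X[...,1]<b[3])
    if m.sum()>20: print(n,m.sum(),cv2.minAreaRect(X[m][:,:2].astype(np.float32)))
s=sensors.sense();print(s["time_s"],s["eef_pos"],s["grip_width"])
E
python3 d.py
```

```text
time_s: 4.52
eef_pos: [589.4, 127.7, 197.0]
ee_rot: [0.001, 0.636, 0.772, 0.001]
force: [0.6, 0.2, -2.3]
grip_width: 0.307
time_s: 5.18
eef_pos: [609.8, -65.4, 194.8]
ee_rot: [-0.0, 0.637, 0.771, -0.0]
force: [0.2, 0.7, -1.4]
grip_width: 0.31
window scene 0.58 [192. 299.] [ 627.2 -125.8   40. ]
window side 0.76 [227. 335.] [ 617.1 -112.4   40. ]
eye wrist 0.57 [109. 322.] [597.7   1.5  40. ]
eye scene 0.94 [215. 332.] [590.7  -4.5  40. ]
eye side 0.93 [200. 326.] [603.2  -7.4  40. ]
eye side 0.64 [260. 311.] [ 535.5 -215.3   40. ]
lamp 2967 ((659.6607666015625, -181.22601318359375), (122.54496002197266, 99.1182632446289), 11.022993087768555)
det 7868 ((589.818359375, 44.122039794921875), (60.2680778503418, 57.55807876586914), 11.21364688873291)
5.7333 [610.01917071 -63.6887353  195.34518792] 0.3143568510878456
```

View pics/w2.png

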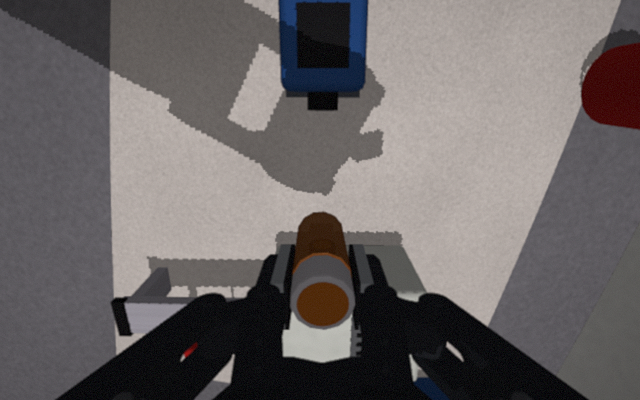

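The eye's snout is at column 322, in line with the held amber and centred on the detector. The beam line at this y is x≈610.5. Lower straight down.

```bash
python3 -m jog '[[[0,0,-25],[0,0,0],1],[[0,0,-55],[0,0,0],1],[[0,0,-85],[0,0,0],1],[[0,0,-110],[0,0,0],1],[[0,0,-128],[0,0,0],1],[[0,0,-138],[0,0,0],1],[[0,0,-143],[0,0,0],1],[[0,0,-145],[0,0,0],1]]' 40
python3 -m jog '[[[0,0,0],[0,0,0],1],[[0,0,0],[0,0,0],1],[[0,0,0],[0,0,0],1],[[0,0,0],[0,0,0],0.6],[[0,0,0],[0,0,0],0.4],[[0,0,0],[0,0,0],0.2],[[0,0,0],[0,0,0],0.2],[[0,0,0],[0,0,0],0.2]]' 40
```

```text
time_s: 6.4
eef_pos: [610.0, -64.0, 51.0]
ee_rot: [-0.0, 0.636, 0.772, -0.0]
force: [-8.0, -0.8, 12.8]
grip_width: 0.311
time_s: 7.07
eef_pos: [610.1, -64.0, 50.4]
ee_rot: [0.0, 0.636, 0.772, 0.0]
force: [-0.8, 1.0, -1.0]
grip_width: 0.802
```

```bash
python3 -m jog '[[[0,0,10],[0,0,0],0.2],[[0,0,30],[0,0,0],0.2],[[0,0,60],[0,0,0],0.2],[[0,0,90],[0,0,0],0.2],[[0,-5,115],[0,0,0],0.2],[[0,-10,130],[0,0,0],0.2],[[0,-15,140],[0,0,0],0.2],[[0,-15,140],[0,0,0],0.2]]' 40
cat > e.py <<'E'
from h import *
u=np.array([.9816,.1908]);w=np.array([-.1908,.9816])
for c in ["wrist","scene","side"]:
    p=capture(c); X=cloud(p); cv2.imwrite(f"pics/e_{c}.png",p["color"])
    m=(X[...,2]>64)&(X[...,2]<78)&(abs(X[...,0]-610)<30)&(abs(X[...,1]+64)<30)
    d=(X[...,2]>84)&(X[...,2]<97)&(abs(X[...,0]-590)<60)&(abs(X[...,1]-50)<60)
    l=(X[...,2]>94)&(X[...,2]<105)&(X[...,0]>575)&(X[...,0]<760)&(X[...,1]<-100)&(X[...,1]>-280)
    for n,mm in [("amber",m),("det",d),("lamp",l)]:
        if mm.sum()<15: continue
        P=X[mm]; A=P[:,:2]@np.c_[u,w]
        print(c,n,mm.sum(),"lampframe lo/hi",np.percentile(A,[1,99],axis=0).round(1).tolist(),"mid",(np.percentile(A,[1,99],axis=0).mean(0)).round(1),"z",np.median(P[:,2]).round(1))
s=sensors.sense();print(s["time_s"],s["eef_pos"])
E
python3 e.py
```

```text
time_s: 7.73
eef_pos: [610.6, -80.0, 192.8]
ee_rot: [0.002, 0.636, 0.771, 0.001]
force: [0.6, -1.0, 0.0]
grip_width: 0.799
wrist amber 835 lampframe lo/hi [[574.1, -190.7], [598.4, -165.9]] mid [ 586.2 -178.3] z 70.7
wrist det 6000 lampframe lo/hi [[558.5, -97.0], [616.2, -57.0]] mid [587.3 -77. ] z 89.9
wrist lamp 11034 lampframe lo/hi [[538.4, -339.0], [651.4, -255.6]] mid [ 594.9 -297.3] z 100.8
scene amber 66 lampframe lo/hi [[574.0, -192.7], [599.8, -169.1]] mid [ 586.9 -180.9] z 70.9
scene det 477 lampframe lo/hi [[559.8, -98.5], [617.5, -31.8]] mid [588.7 -65.2] z 90.1
scene lamp 1027 lampframe lo/hi [[543.1, -355.8], [675.9, -258.5]] mid [ 609.5 -307.2] z 101.1
side amber 58 lampframe lo/hi [[571.7, -195.2], [595.8, -168.5]] mid [ 583.8 -181.9] z 70.7
side det 68 lampframe lo/hi [[556.4, -101.4], [613.6, -35.2]] mid [585.  -68.3] z 88.2
side lamp 1519 lampframe lo/hi [[536.1, -357.1], [671.7, -259.3]] mid [ 603.9 -308.2] z 100.5
7.8833 [609.53297199 -78.75958082 189.05142845]
```

View pics/e_wrist.png

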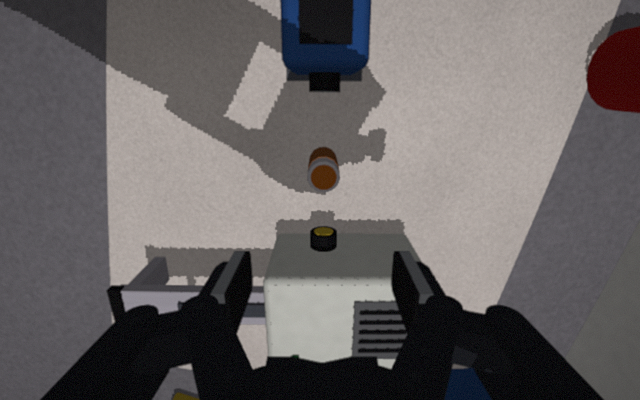

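Amber stands upright, about 1.3 mm off the beam line by three cameras, and roughly midway (window (323,237), amber (323,170), eye (325,85)). Next, a closer look at the pointer and clip.

```bash
python3 -m jog '[[[-10,-20,10],[0,0,0],0.2],[[-25,-50,20],[0,0,0],0.2],[[-43,-85,30],[0,0,0],0.2],[[-61,-120,30],[0,0,0],0.2],[[-79,-155,30],[0,0,0],0.2],[[-93,-180,30],[0,0,0],0.2],[[-100,-191,30],[0,0,0],0.2],[[-100,-191,30],[0,0,0],0.2]]' 40
cat > f.py <<'E'
from h import *
u=np.array([.9816,.1908]);w=np.array([-.1908,.9816])
p=capture("wrist");p=capture("wrist"); X=cloud(p); I=p["color"]; cv2.imwrite("pics/f.png",I)
hsv=cv2.cvtColor(I,cv2.COLOR_BGR2HSV)
for n,h in [("pointer",76),("grip",123),("mark",60)]:
    for r in place_of(p,n)[:2]:
        P=at_height(p,r["centre"][1],r["centre"][0],h); print(n,round(r["p"],2),np.round(r["centre"]),P.round(1),"lf",(P[:2]@np.c_[u,w]).round(1))
near=(abs(X[...,0]-520)<90)&(abs(X[...,1]+220)<60)
org=near&(hsv[...,0]>7)&(hsv[...,0]<22)&(hsv[...,1]>140)&(X[...,2]>66)&(X[...,2]<78)
wht=near&(hsv[...,1]<50)&(hsv[...,2]>150)&(X[...,2]>68)&(X[...,2]<82)&(X[...,:2]@u<560)
hd=near&(X[...,2]>134)&(X[...,2]<146)
for n,m in [("clip",org),("white",wht),("handle",hd)]:
    if m.sum()<4: print(n,m.sum()); continue
    A=X[m][:,:2]@np.c_[u,w]; v,c=np.nonzero(m); print(n,m.sum(),"pix",c.min(),v.min(),c.max(),v.max(),"lf",np.percentile(A,[2,50,98],axis=0).round(1).tolist(),np.median(X[m],0).round(1))
s=sensors.sense();print(s["time_s"],s["eef_pos"])
cv2.imwrite("pics/f.png",I)
E
python3 f.py
```

```text
time_s: 8.55
eef_pos: [508.7, -271.6, 219.1]
ee_rot: [-0.001, 0.637, 0.771, -0.0]
force: [-0.2, -0.6, 0.6]
grip_width: 0.798
pointer 0.64 [153. 362.] [ 537.8 -231.9   76. ] lf [ 483.7 -330.3]
grip 0.92 [127. 366.] [ 528.7 -206.5  123. ] lf [ 479.6 -303.6]
mark 0.56 [150. 304.] [ 488.2 -241.8   60. ] lf [ 433.1 -330.5]
clip 243 pix 250 133 309 166 lf [[429.3, -341.7], [433.8, -332.3], [438.2, -322.9]] [ 489.2 -243.3   72.6]
white 710 pix 248 101 425 165 lf [[399.3, -321.8], [522.4, -295.0], [534.7, -287.7]] [ 570.9 -205.6   72.8]
handle 0
8.8 [ 510.70142468 -268.61714719  220.02108611]
```

View pics/f.png

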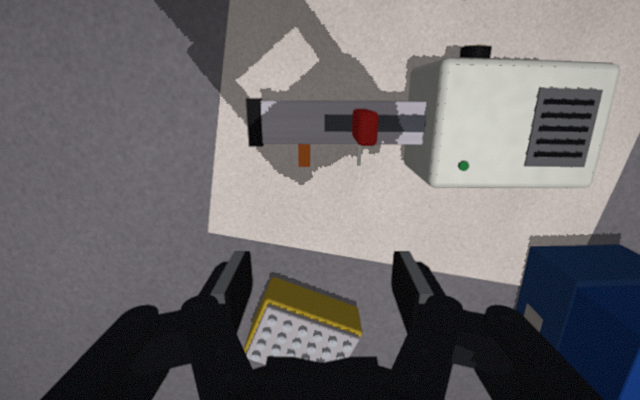

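Handle top is at about 123 mm (so the grip point is at 106). Clip is at (304,154), pointer tip around (360,158). Get exact numbers from the picture.

```bash
cat > g.py <<'E'
from h import *
u=np.array([.9816,.1908]);w=np.array([-.1908,.9816])
def fr(P): return (P[:2]@np.c_[u,w]).round(1)
p=capture("wrist"); X=cloud(p); I=p["color"]
g=cv2.cvtColor(I,cv2.COLOR_BGR2GRAY).astype(int)
for v in (149,152,155,158,161,164): print(v,g[v,352:370])
hd=(abs(X[...,0]-520)<60)&(abs(X[...,1]+210)<40)&(X[...,2]>118)&(X[...,2]<130)
A=X[hd][:,:2]@np.c_[u,w]; print("handle top",hd.sum(),np.percentile(A,[1,50,99],axis=0).round(1).tolist(),np.median(X[hd][:,2]))
hsv=cv2.cvtColor(I,cv2.COLOR_BGR2HSV)
o=(hsv[...,0]>5)&(hsv[...,0]<22)&(hsv[...,1]>140); o[:, :290]=0;o[:,320:]=0;o[:130]=0;o[180:]=0
v,c=np.nonzero(o); print("clip pix",c.min(),c.max(),v.min(),v.max(),c.mean(),v.mean(),fr(at_height(p,c.mean(),v.mean(),72)))
for c in (358,359,360,361,362): print(c,fr(at_height(p,c,157,75)))
E
python3 g.py
```

```text
149 [110 108 104 108 111 116 119 114 107 126 174 193 196 190 179 167 120 105]
152 [108 109 107 105 111 115 115 115 121 143 181 188 186 187 177 134 120 124]
155 [107 110 119 110 113 115 123 155 184 191 192 194 191 192 189 188 187 187]
158 [193 193 184 147 118 115 127 166 191 192 188 188 190 190 192 189 185 187]
161 [182 184 179 145 117 115 131 170 192 193 187 185 185 187 187 188 185 184]
164 [183 190 179 134 114 118 131 170 181 181 186 188 189 190 193 191 189 188]
handle top 689 [[474.2, -316.5], [480.8, -303.9], [488.2, -292.9]] 123.1712668416325
clip pix 297 307 146 167 302.174672489083 155.99563318777294 [ 433.5 -332.4]
358 [ 482.  -332.6]
359 [ 482.9 -332.6]
360 [ 483.8 -332.6]
361 [ 484.6 -332.6]
362 [ 485.5 -332.6]
```

```bash
python3 -c "
from h import *
p=capture('wrist');cv2.imwrite('pics/g.png',cv2.resize(p['color'][95:175,285:385],(800,640)[:2],interpolation=0)[:600])"
```

```text
(no output)
```

View pics/g.png

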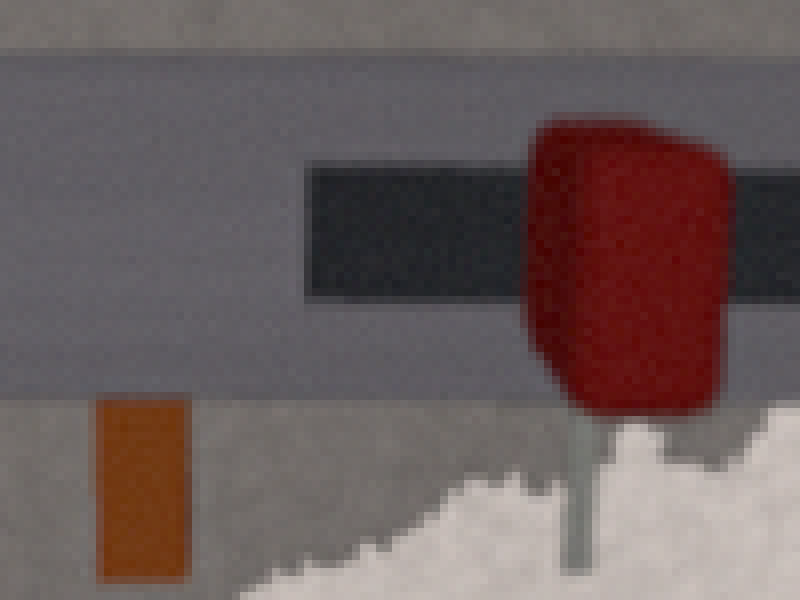

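Pointer is the grey-green finger at crop x≈578 (col 356.8) and the clip centre is at crop x≈143 (col 302.4), so the pull is about 47 mm along (-0.98,-0.19). Go to the handle half-closed.

```bash
python3 -m jog '[[[5,15,-5],[0,0,0],0.35],[[12,35,-15],[0,0,0],0.5],[[18,54,-28],[0,0,0],0.5],[[20,62,-45],[0,0,0],0.5],[[20,62,-67],[0,0,0],0.5],[[20,62,-90],[0,0,0],0.5],[[20,62,-106],[0,0,0],0.5],[[20,62,-113],[0,0,0],0.5]]' 60
python3 -m jog '[[[0,0,0],[0,0,0],0.5],[[0,0,0],[0,0,0],0.7],[[0,0,0],[0,0,0],0.9],[[0,0,0],[0,0,0],1],[[0,0,0],[0,0,0],1],[[0,0,0],[0,0,0],1],[[0,0,0],[0,0,0],1],[[0,0,0],[0,0,0],1]]' 60
```

```text
time_s: 9.57
eef_pos: [529.4, -206.8, 105.0]
ee_rot: [-0.002, 0.636, 0.772, -0.0]
force: [-0.4, 0.1, 0.1]
grip_width: 0.499
time_s: 10.23
eef_pos: [530.4, -208.3, 108.7]
ee_rot: [0.001, 0.636, 0.772, 0.0]
force: [-2.1, 1.1, 6.3]
grip_width: 0.151
```

```bash
python3 -m jog '[[[-3,-0.6,0],[0,0,0],1],[[-10,-2,0],[0,0,0],1],[[-18,-3.5,0],[0,0,0],1],[[-26,-5,0],[0,0,0],1],[[-34,-6.6,0],[0,0,0],1],[[-41,-8,0],[0,0,0],1],[[-45,-8.7,0],[0,0,0],1],[[-46,-9,0],[0,0,0],1]]' 60
python3 -m jog '[[[0,0,0],[0,0,0],1],[[0,0,0],[0,0,0],1],[[0,0,0],[0,0,0],1],[[0,0,0],[0,0,0],1],[[0,0,0],[0,0,0],1],[[0,0,0],[0,0,0],1],[[0,0,0],[0,0,0],1],[[0,0,0],[0,0,0],1]]' 60
cat > k.py <<'E'
from h import *
u=np.array([.9816,.1908]);w=np.array([-.1908,.9816])
def fr(P): return (P[:2]@np.c_[u,w]).round(1)
for c in ["side","scene"]:
    p=capture(c); X=cloud(p)
    m=(X[...,2]>64)&(X[...,2]<78)&(abs(X[...,0]-610)<30)&(abs(X[...,1]+64)<30)
    A=X[m][:,:2]@np.c_[u,w]; print(c,"amber",m.sum(),np.percentile(A,[1,99],axis=0).mean(0).round(1))
    for n,h in [("pointer",76),("mark",60),("grip",106)]:
        for r in place_of(p,n)[:2]: print(c,n,round(r["p"],2),r["centre"],fr(at_height(p,r["centre"][1],r["centre"][0],h)))
    if c=="side": cv2.imwrite("pics/k.png",cv2.resize(p["color"][215:290,270:350],(640,600),interpolation=2))
s=sensors.sense();print(s["time_s"],s["eef_pos"],s["force"],s["grip_width"])
E
python3 k.py
```

```text
time_s: 10.9
eef_pos: [485.1, -216.9, 108.7]
ee_rot: [0.002, 0.636, 0.771, 0.001]
force: [8.7, 6.6, 4.4]
grip_width: 0.153
time_s: 11.57
eef_pos: [485.6, -216.8, 108.7]
ee_rot: [0.002, 0.636, 0.771, 0.001]
force: [7.3, 4.0, 5.6]
grip_width: 0.153
side amber 61 [ 583.6 -181.1]
side pointer 0.76 [264.0, 296.2] [ 436.3 -334.3]
side mark 0.6 [264.2, 292.9] [ 430.3 -322.8]
side grip 0.71 [248.5, 292.7] [ 436.2 -304.2]
scene amber 65 [ 586.5 -180.7]
scene pointer 0.46 [140.1, 316.3] [ 425.4 -348.1]
scene grip 0.63 [140.9, 323.6] [ 435.3 -304.7]
11.9667 [ 485.60509368 -216.80436958  108.7111769 ] [6.95481577 5.04005974 4.71285336] 0.15392287688225897
```

View pics/k.png

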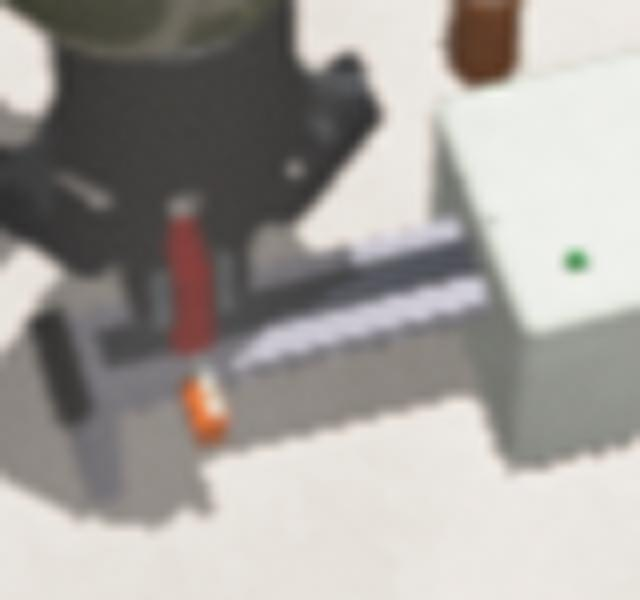

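The pointer (crop (209,390)) lies over the clip (x 183–228), slightly to the lamp side. That agrees with the TCP having gone 45.6 mm of 47. Pull 2 mm more.

```bash
python3 -m jog '[[[-1,-0.2,0],[0,0,0],1],[[-2,-0.4,0],[0,0,0],1],[[-2,-0.4,0],[0,0,0],1],[[-2,-0.4,0],[0,0,0],1],[[-2,-0.4,0],[0,0,0],1],[[-2,-0.4,0],[0,0,0],1],[[-2,-0.4,0],[0,0,0],1],[[-2,-0.4,0],[0,0,0],1]]' 60
python3 k.py; python3 -c "
from h import *
p=capture('side');cv2.imwrite('pics/k2.png',cv2.resize(p['color'][245:285,280:320],(600,600),interpolation=0))"
```

```text
time_s: 12.63
eef_pos: [483.6, -217.1, 108.7]
ee_rot: [0.002, 0.636, 0.771, 0.001]
force: [8.8, 5.5, 5.0]
grip_width: 0.152
side amber 61 [ 584.2 -180.7]
side pointer 0.77 [262.3, 297.1] [ 440. -330.]
side mark 0.58 [264.9, 292.3] [ 428.1 -324.4]
side mark 0.17 [159.3, 261.5] [443.7  79.8]
side grip 0.5 [247.8, 290.5] [ 431.4 -300.4]
scene amber 69 [ 585.9 -180.9]
scene pointer 0.55 [143.1, 319.0] [ 428.9 -331.8]
scene mark 0.45 [132.0, 275.7] [ 483.5 -481.9]
scene grip 0.7 [140.6, 325.1] [ 431.  -302.6]
13.0333 [ 483.6383691  -217.1534928   108.68330792] [8.20342781 5.92510909 5.27785747] 0.15477081426040867
```

View pics/k2.png

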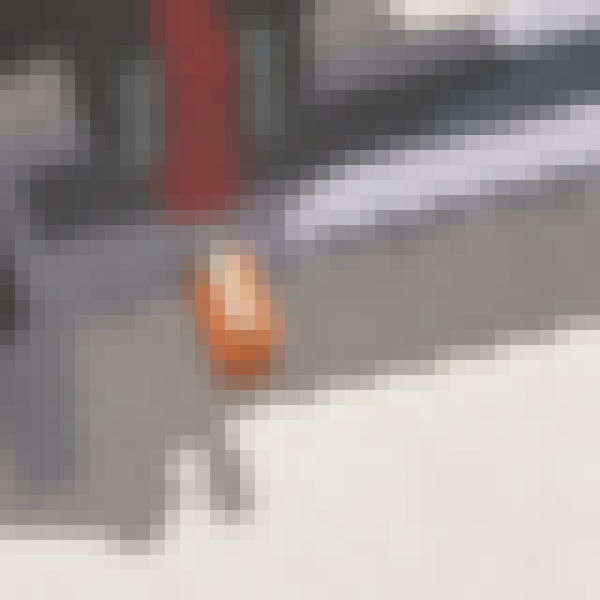

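The pointer (crop (237,285)) now lies in the middle of the clip (x 192–280), and the amber is unchanged. Hand in.

```bash
python3 -c "
from rig import ctrl,sensors
print(ctrl.finish_job());print(sensors.sense()['force'])"
```

```text
the job is handed in; nothing more can be done
None
the job is handed in; nothing more can be done
```

The job is handed in, with the gripper still holding the shutter handle. The hand-in gives no verdict, so these are my own last checks.

- **Amber standard:** I took the rightmost amber and stood it in the beam with the shutter still shut, then let go. It stands upright, about 1–2 mm off the beam line by three cameras (8 mm allowed). Its axis is roughly 60–65 mm from both window and eye (50 mm needed). Looking again after the pull, I found it unmoved.
- **Shutter:** I pulled the handle out about 47.5 mm. In the side picture the white pointer lies over the middle of the orange clip. The tool was steady, feeling about 8 N along x against the spring.
- **Checks that disagreed:** The network's pointer and clip positions from the scene and side cameras scattered by up to about 12 mm. I went by the close-up pictures and the tool's travel instead, which agreed with each other to about 1 mm.
- **Not re-checked:** I did not measure the blue standard, tip box or rack again. No move came close to them and I felt no unexpected contact.

I viewed 8 pictures, and the robot clock stood at about 13 s.

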